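Sort the baked treats into their tins

ROBOT

A 6-joint arm with a two-finger parallel gripper is mounted at the origin on the work surface. World frame = base frame: x ahead of the robot, y to its left, z up, the work surface at z = 0. Lengths are in mm, angles in degrees, forces in N, time in s.
With the tool pointing down it reaches from about 325 to 900 mm from the base axis. Payload 6.1 kg.
Tool frame: the origin (TCP) lies between the finger pads; the fingertips stand 19 mm ahead of it and the grasp point (between the pads) is the TCP; z points along the fingers, y is the direction in which the jaws open and shut (so a half turn about z gives the same grasp; the last joint's range is limited). The gripper opens to 87 mm and grips with 3 to 60 N. Pads are 19 mm wide; open, the fingers measure 117 mm over their backs; the gripper's body (75 mm by 190 mm) begins 51 mm behind the grasp point.
Start: joints at [-78.386, 12.628, 87.462, -0, 79.91, -7.225], TCP at [201.81, -591.514, 241.538] pointing down, gripper open.
Joint ranges: [-170.65, 170.65], [-52.31, 119.04], [5.05, 147.46], [-71.25, 251.25], [11.57, 151.72], [-153.62, 153.62]. Speed limits (degrees/s): [147.25, 147.25, 172.46, 180, 180, 180].

INTERFACE

Orientations are given as a 3x3 rotation matrix whose columns are the frame's x, y, z axes.
In Python, from station import bot, optics gives the robot as it stands.
- The arm moves only by the shell command python3 -m jog 'ROWS' [FORCE]. ROWS is JSON, a list of rows, each a list of 7 numbers: the opening, from 0 (shut) to 1 (fully open), then the shift along the tool's x, y, z in m, then the turn, a rotation vector about the tool's x, y, z in degrees. A call has 1 to 10 rows; each row is the pose to reach, as a shift and turn from the pose commanded when the call began, along the tool's axes at that moment; what a row does not reach only later rows make up. A row lasts 1/10 s, in which the tool goes at most 50 mm and 8.59 degrees, less where a joint would pass 70% of its speed; a pose out of reach is approached as far as the arm can. A call with a gripper value outside its range is refused whole. The fingers move at their own pace and stop on an object; FORCE is the grip in N (left out, the last holds). Time passes only in rows, so rows that repeat a pose let the fingers close. It gives the time, the measured TCP pose, the force and the opening at its end, in the units of the state.
- bot.get_obs(): the state, without advancing time (a new reading comes with each control period).
- optics.read_camera(name): name is "side" or "top"; returns a dict with "img" (420x560x3 uint8, red, green, blue), "camera_matrix" (3x3 intrinsics, pixels), "xyz" and "attitude" of the camera in the world. Camera axes: x right, y down, z forward; pixel columns grow to the right and rows downward; lengths in mm; the calibration is good to about 2 mm. A picture is of the moment at which its call begins. There is no depth.
- bot.job_done(): hands the job in, once; it reports no verdict.
The state is a dict: "time": time; "qpos": joint angles; "joint_vel": joint speeds; "effort": joint torques, N m; "tool_pos": TCP position; "ee_rot": TCP orientation; "contact_force": force on the tool from outside, world axes, zero at the start; "wrist_torque": the same for the moment, N m; "opening": finger opening in mm.
Only numpy, scipy, OpenCV 4.12 (cv2) and the standard library are available. Lean on these libraries where they do the work, as an engineer would, in place of code of your own. Each camera call takes 0.05 s, during which the arm holds its last target.

TASK

Put the five baked dog treats away by shape: both bones in the long tin, both round ones in the round tin and the square one in the square tin. Each must end up lying flat on the floor of its tin, none on top of another or leaning on the rim; set them down rather than letting them fall. Leave the two cutters that stand among them where they are.

Things in the scene. Friction and masses are not known exactly. Their poses are not given: they have to be found in the camera images.
- bone_a_mid (a point): First bone-shaped baked treat, hard and rigid, light brown, lying flat on the table: 74 mm long (its x axis), 38 mm wide over the knobs at its ends (its y axis), 18 mm thick. Its straight middle part is 22 mm wide and free of knobs for 34 mm of its length, 17 mm either side of the centre. The point is the treat's centre, half-way up (9 mm above its underside); z up. About 26 g. The two bones are alike
- bone_b_mid (a point): Second bone-shaped baked treat, hard and rigid, light brown, lying flat on the table: 74 mm long (its x axis), 38 mm wide over the knobs at its ends (its y axis), 18 mm thick. Its straight middle part is 22 mm wide and free of knobs for 34 mm of its length, 17 mm either side of the centre. The point is the treat's centre, half-way up (9 mm above its underside); z up. About 26 g. The two bones are alike
- round_a_mid (a point): First round baked treat, a flat disc, hard and rigid, light brown, lying flat on the table: 46 mm across, 18 mm thick. The point is its centre, half-way up (9 mm above its underside); z up. About 24 g. The two rounds are alike
- round_b_mid (a point): Second round baked treat, a flat disc, hard and rigid, light brown, lying flat on the table: 46 mm across, 18 mm thick. The point is its centre, half-way up (9 mm above its underside); z up. About 24 g. The two rounds are alike
- square_mid (a point): Square baked treat, hard and rigid, light brown, lying flat on the table: 44 x 44 mm, 18 mm thick, sides along its x and y axes. The point is its centre, half-way up (9 mm above its underside); z up. About 27 g
- long_tin: Long rectangular shallow metal tin, open at the top, inside 182 mm along its x axis and 86 mm along its y axis. Fixed to the table. Origin: centre of its underside, at table height; z up. Its floor is 3 mm above the table, its rim 12 mm above the table, its walls 3 mm thick.
- round_tin: Round shallow metal tin, open at the top, 154 mm across inside. Fixed to the table. Origin: centre of its underside, at table height; z up. Its floor is 3 mm above the table, its rim 12 mm above the table, its walls 3 mm thick.
- square_tin: Square shallow metal tin, open at the top, inside 106 x 106 mm, sides along its x and y axes. Fixed to the table. Origin: centre of its underside, at table height; z up. Its floor is 3 mm above the table, its rim 12 mm above the table, its walls 3 mm thick.
- cup_cutter_mid (a point): Orange cup-shaped cutter standing mouth down on the table, loose, a bystander: 36 mm across at the foot, 28 mm at the top, 42 mm high. The point is its centre, half-way up; z up
- ring_cutter_mid (a point): Plain steel ring cutter standing on the table, loose, a bystander: 36 mm across, 24 mm high. The point is its centre, half-way up; z up
There are look-alikes about, which are no part of the job. What is shaped like the part that bears round_b_mid but orange or pink is not meant.

How it is judged (in metres and radians):
At the end, for the whole second after the job is handed in: Both bones are in the long tin, both rounds in the round tin and the square in the square tin: each centre within the tin's inner walls, each lying flat on the tin's floor (its centre 6 to 15.5 mm above the tin's underside; flat on the floor is 12 mm), all at rest (x of bone_a_mid in the frame of long_tin between -0.091 and 0.091 m and y of bone_a_mid in the frame of long_tin between -0.043 and 0.043 m and z of bone_a_mid in the frame of long_tin between 0.006 and 0.0155 m and linear speed of each of bone_a, bone_b, round_a, round_b, square below 0.02 m/s and x of bone_b_mid in the frame of long_tin between -0.091 and 0.091 m and y of bone_b_mid in the frame of long_tin between -0.043 and 0.043 m and z of bone_b_mid in the frame of long_tin between 0.006 and 0.0155 m and horizontal distance between each of round_a_mid, round_b_mid and round_tin below 0.076 m and z of round_a_mid in the frame of round_tin between 0.006 and 0.0155 m and z of round_b_mid in the frame of round_tin between 0.006 and 0.0155 m and x of square_mid in the frame of square_tin between -0.053 and 0.053 m and y of square_mid in the frame of square_tin between -0.053 and 0.053 m and z of square_mid in the frame of square_tin between 0.006 and 0.0155 m); the robot touches nothing.
It fails at once if a treat is let fall: its centre is more than 50 mm above the table while nothing touches it ((height (world z) of bone_a_mid above 0.05 m and contact force between bone_a and anything else below 0.001 N) or (height (world z) of bone_b_mid above 0.05 m and contact force between bone_b and anything else below 0.001 N) or (height (world z) of round_a_mid above 0.05 m and contact force between round_a and anything else below 0.001 N) or (height (world z) of round_b_mid above 0.05 m and contact force between round_b and anything else below 0.001 N) or (height (world z) of square_mid above 0.05 m and contact force between square and anything else below 0.001 N)).
It fails at once if a cutter is knocked over or pushed more than 20 mm from its place (distance of any of cup_cutter_mid, ring_cutter_mid from where it was at the start of the episode above 0.02 m or angle between any of cup_cutter_mid, ring_cutter_mid's own z axis and vertical above 0.5 rad).
It also fails if it takes over 109 s, if anything falls off the work surface, if the arm or the gripper's body presses on something with over 40 N, if the wrist force passes 120 N, or if a joint passes its speed limit or range.

## Working session

There is one attempt and no reset: what is moved stays moved. The work goes in short steps, Python scripts to look and compute and a shell command to move; the robot and the scene stay as the last step left them, time stands still between calls to the robot, and variables do not carry over. Pictures are saved under pics/ and viewed, and the job is handed in when it is done.

```bash
mkdir -p pics; ls; python3 - <<'E'
from station import bot, optics
import cv2,numpy as np
np.set_printoptions(precision=4,suppress=True)
for n in("top","side"):
    c=optics.read_camera(n); cv2.imwrite(f"pics/{n}0.png",c["img"][...,::-1]); print(n,c["camera_matrix"],c["xyz"],c["attitude"])
o=bot.get_obs(); print(o)
E
```

```text
pics
top [[416.169    0.     286.7047]
 [  0.     416.169  211.4173]
 [  0.       0.       1.    ]] [ 479.6529   -2.8122 1001.5172] [[-0.0028 -0.9981  0.0617]
 [-1.      0.0026 -0.0031]
 [ 0.003  -0.0617 -0.9981]]
side [[412.956    0.     281.0595]
 [  0.     412.956  209.3131]
 [  0.       0.       1.    ]] [ 450.323  -685.7347  745.5523] [[ 0.9938 -0.0702  0.0861]
 [-0.1105 -0.7067  0.6989]
 [ 0.0118 -0.7041 -0.71  ]]
{'time': 0.1, 'qpos': array([-78.3846,  12.6708,  87.5187,   0.0011,  79.911 ,  -7.225 ]), 'joint_vel': array([ 0.0108, -0.2307, -0.113 , -0.0067,  0.0476,  0.0144]), 'effort': array([  0.0005, -49.5946, -38.8519,   0.0704,   0.0516,  -0.    ]), 'tool_pos': array([ 201.7286, -590.9947,  240.5501]), 'ee_rot': array([[ 0.9464,  0.3229, -0.0003],
       [ 0.3229, -0.9464,  0.0017],
       [ 0.0002, -0.0017, -1.    ]]), 'contact_force': array([ 0.3391, -1.1995, -0.6562]), 'wrist_torque': array([ 0.0029, -0.0078, -0.0082]), 'opening': 87.21568227360932}
```

View pics/top0.png

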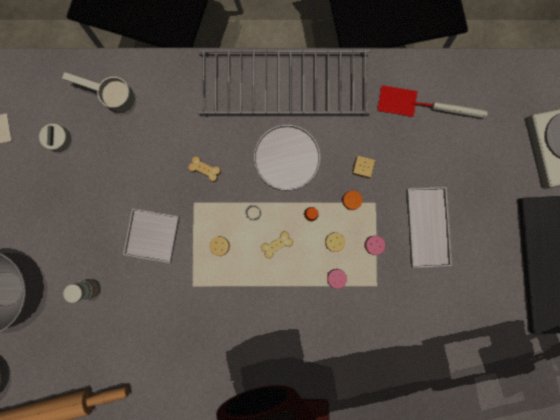

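View pics/side0.png

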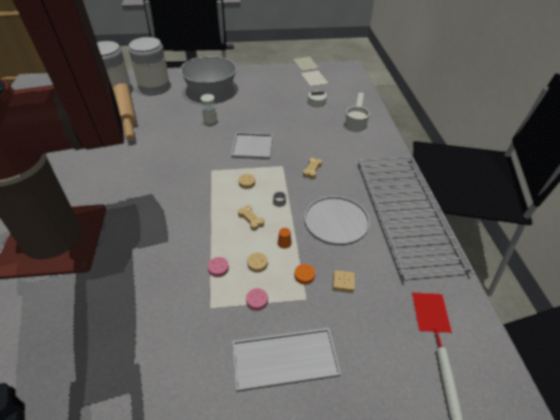

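Top view: there are five light-brown treats. The bones are at (204,169) and (277,244), the rounds at (219,246) and (335,242), and the square at (365,167). The tins are square (151,236), round (287,157) and long (429,228). The cutters are the ring at (253,213) and the cup at (312,214).
Round candidates: (219,246) and (335,242) are light brown, so they fit. (353,200) is orange and (375,245), (337,279) are pink, so those three are look-alikes. Next I'll confirm this in an enlarged crop and measure.

```bash
cat > h.py <<'E'
from station import bot, optics
import cv2,numpy as np
np.set_printoptions(precision=4,suppress=True)
def proj_inv(c,uv,z):
    K=c["camera_matrix"];d=np.c_[np.atleast_2d(uv),np.ones(len(np.atleast_2d(uv)))]@np.linalg.inv(K).T@np.asarray(c["attitude"]).T
    o=np.asarray(c["xyz"]);return o+d*((z-o[2])/d[:,2])[:,None]
def ray(c,uv):
    d=np.asarray(c["attitude"])@np.linalg.inv(c["camera_matrix"])@np.array([*uv,1.]);return np.asarray(c["xyz"]),d/np.linalg.norm(d)
def tri(c1,u1,c2,u2):
    A=np.zeros((3,3));b=np.zeros(3);L=[ray(c1,u1),ray(c2,u2)]
    for o,d in L:
        P=np.eye(3)-np.outer(d,d);A+=P;b+=P@o
    x=np.linalg.solve(A,b);return x,[np.linalg.norm((np.eye(3)-np.outer(d,d))@(x-o)) for o,d in L]
def blobs(c,lo,hi,amin=60,amax=1200):
    hsv=cv2.cvtColor(c["img"],cv2.COLOR_RGB2HSV);m=cv2.inRange(hsv,np.array(lo),np.array(hi))
    m=cv2.morphologyEx(m,cv2.MORPH_CLOSE,np.ones((3,3)))
    cs,_=cv2.findContours(m,cv2.RETR_EXTERNAL,cv2.CHAIN_APPROX_NONE);r=[]
    for k in cs:
        a=cv2.contourArea(k)
        if amin<a<amax:
            M=cv2.moments(k);r.append((M['m10']/M['m00'],M['m01']/M['m00'],a,k))
    return r
E
python3 - <<'E'
from h import *
c=optics.read_camera("top");s=optics.read_camera("side")
cv2.imwrite("pics/crop_t.png",cv2.convertScaleAbs(cv2.resize(c["img"][140:295,180:400,::-1],None,fx=3.6,fy=3.6,interpolation=cv2.INTER_CUBIC),alpha=1.5))
cv2.imwrite("pics/crop_s.png",cv2.convertScaleAbs(cv2.resize(s["img"][120:390,200:380,::-1],None,fx=2.2,fy=2.2,interpolation=cv2.INTER_CUBIC),alpha=1.5))
for n,q in(("top",c),("side",s)):
    h=cv2.cvtColor(q["img"],cv2.COLOR_RGB2HSV)
    for b in blobs(q,(12,110,90),(28,255,255),40): print(n,[round(float(v),1) for v in b[:3]],cv2.minAreaRect(b[3]))
h=cv2.cvtColor(c["img"],cv2.COLOR_RGB2HSV)
for u,v in[(204,169),(277,244),(219,246),(335,242),(365,167),(300,270),(353,200),(312,214)]: print(u,v,h[v,u])
E
```

```text
top [50.7, 410.5, 1168.5] ((42.67646789550781, 415.2058410644531), (22.55581283569336, 84.64493560791016), 75.96376037597656)
top [106.0, 397.5, 338.0] ((105.2149658203125, 397.7308654785156), (10.553020477294922, 40.40621566772461), 73.61045837402344)
top [273.2, 246.1, 111.5] ((273.70001220703125, 246.9000244140625), (13.86362075805664, 22.807889938354492), 63.43495178222656)
top [219.1, 245.7, 243.5] ((219.0, 245.5), (17.0, 18.0), 90.0)
top [334.6, 241.7, 230.0] ((334.6000061035156, 241.7000274658203), (18.024978637695312, 16.76007080078125), 18.43494987487793)
top [352.4, 200.2, 233.0] ((352.5, 200.0), (17.0, 18.0), 0.0)
top [203.7, 168.4, 311.5] ((204.00003051757812, 168.50001525878906), (29.96331024169922, 15.205260276794434), 26.56505012512207)
top [363.4, 166.3, 291.5] ((363.29412841796875, 166.3235321044922), (18.190170288085938, 17.947635650634766), 14.03624439239502)
side [304.2, 273.3, 263.0] ((304.5, 274.0), (18.0, 19.0), 90.0)
side [284.1, 237.2, 126.5] ((284.5, 237.5), (17.0, 9.0), 90.0)
side [127.6, 116.5, 56.5] ((125.5, 118.0), (16.0, 13.0), 90.0)
side [8.2, 12.6, 55.5] ((9.0, 13.0), (4.0, 18.0), 90.0)
204 169 [ 19 133 161]
277 244 [ 21 120 164]
219 246 [ 21 124 167]
335 242 [ 23 113 165]
365 167 [ 20 124 165]
300 270 [ 20  51 166]
353 200 [ 13 217 166]
312 214 [ 11 226 165]
```

View pics/crop_t.png

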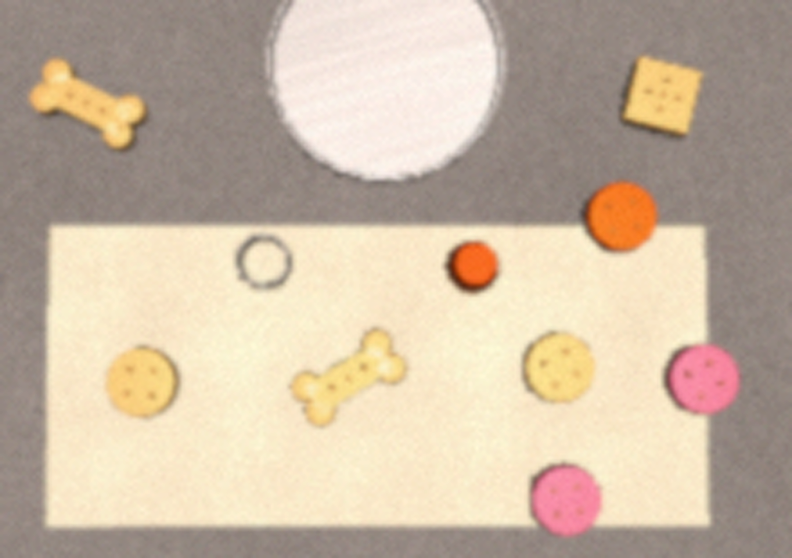

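View pics/crop_s.png

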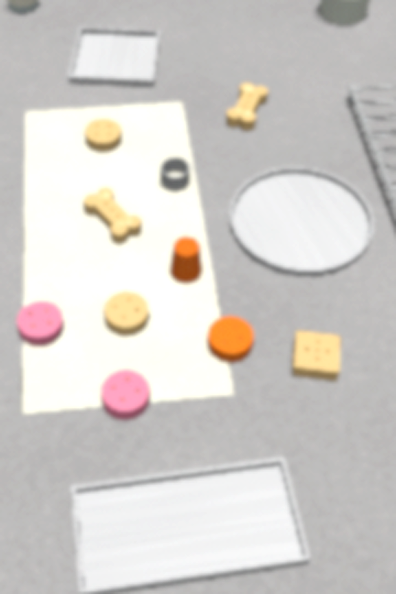

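The enlarged crop confirms it: the two yellow-brown discs (top 219,246 and 335,242) are the rounds, and the orange and pink discs are look-alikes. Next I'll refine the masks and triangulate.

```bash
cat > meas.py <<'E'
from h import *
def avg(n,k=6):
    cs=[optics.read_camera(n) for _ in range(k)];c=cs[0];c["img"]=np.mean([q["img"] for q in cs],0).astype(np.uint8);return c
if __name__=="__main__":
    c=avg("top");s=avg("side")
    np.savez("cal.npz",ti=c["img"],si=s["img"])
    big={}
    for n,q in(("top",c),("side",s)):
        h=cv2.cvtColor(q["img"],cv2.COLOR_RGB2HSV)
        m=cv2.inRange(h,np.array((14,85,80)),np.array((30,185,255)))
        m=cv2.morphologyEx(m,cv2.MORPH_CLOSE,np.ones((3,3)))
        cs,_=cv2.findContours(m,cv2.RETR_EXTERNAL,cv2.CHAIN_APPROX_NONE)
        for k in cs:
            a=cv2.contourArea(k)
            if 60<a<900:
                M=cv2.moments(k);u=(M['m10']/M['m00'],M['m01']/M['m00']);ang=np.degrees(.5*np.arctan2(2*M['mu11'],M['mu20']-M['mu02']))
                print(n,np.round(u,1),a,"ang",round(ang,1),"z18:",np.round(proj_inv(q,u,18 if n=="top" else 12)[0],1),np.round(cv2.minAreaRect(k)[2],1))
    for u,v in[(247,181),(251,217),(257,262),(344,281),(312,167)]:print(cv2.cvtColor(s["img"],cv2.COLOR_RGB2HSV)[v,u])
E
python3 meas.py
```

```text
top [105.9 397.2] 353.0 ang -14.5 z18: [113.2 411.4  18. ] 74.1
top [219.  245.7] 281.0 ang -24.8 z18: [460.  153.8  18. ] 45.0
top [334.9 241.9] 268.0 ang 42.0 z18: [ 468.2 -119.4   18. ] 90.0
top [276.4 244.4] 323.0 ang -31.3 z18: [462.5  18.7  18. ] 59.0
top [363.5 166.1] 325.0 ang 35.1 z18: [ 648.2 -189.4   18. ] 14.0
top [204.  168.5] 359.0 ang 26.7 z18: [643.3 190.7  18. ] 26.6
side [343.5 281. ] 340.5 ang 35.8 z18: [ 648.4 -191.5   12. ] 90.0
side [257. 262.] 238.0 ang -4.0 z18: [ 468.  -121.9   12. ] 90.0
side [250.7 217.7] 214.5 ang 41.2 z18: [462.1  15.   12. ] 47.1
side [246.5 180.9] 138.0 ang -4.5 z18: [459.1 152.2  12. ] 90.0
side [311.8 168.5] 156.5 ang -56.6 z18: [641.9 186.5  12. ] 24.4
side [124.8 108. ] 656.0 ang 78.5 z18: [ 81.  551.8  12. ] 75.3
side [ 8.6 12.7] 67.0 ang -3.5 z18: [-577.4 1438.5   12. ] 85.9
[ 21 102 175]
[ 20 102 175]
[ 20 101 176]
[ 20 103 173]
[ 20 104 172]
```

```bash
python3 - <<'E'
from meas import *
d=np.load("cal.npz")
c=optics.read_camera("top");s=optics.read_camera("side");c["img"]=d["ti"];s["img"]=d["si"]
P={"round1":((219,245.7),(246.5,180.9)),"round2":((334.9,241.9),(257,262)),"boneA":((276.4,244.4),(250.7,217.7)),"boneB":((204,168.5),(311.8,168.5)),"sq":((363.5,166.1),(343.5,281))}
for k,(a,b) in P.items():print(k,tri(c,a,s,b))
# world-plane angle from top contour
h=cv2.cvtColor(c["img"],cv2.COLOR_RGB2HSV)
m=cv2.inRange(h,np.array((14,85,80)),np.array((30,185,255)))
cs,_=cv2.findContours(m,cv2.RETR_EXTERNAL,cv2.CHAIN_APPROX_NONE)
for k in cs:
    if 200<cv2.contourArea(k)<400:
        w=proj_inv(c,k[:,0,:].astype(float),18)[:,:2].astype(np.float32)*1
        r=cv2.minAreaRect(w);M=cv2.moments(w);print("ctr",np.round(r[0],1),np.round(r[1],1),round(r[2],1),"axis deg",round(np.degrees(.5*np.arctan2(2*M['mu11'],M['mu20']-M['mu02'])),1))
# tins
for nm,q,W in(("top",c,{"sq":(115,200,190,272),"rd":(240,115,330,200),"lg":(395,178,460,275)}),("side",s,{"sq":(225,127,280,165),"rd":(298,190,378,250),"lg":(225,322,345,392)})):
    for k,(x0,y0,x1,y1) in W.items():
        hs=cv2.cvtColor(q["img"],cv2.COLOR_RGB2HSV)[y0:y1,x0:x1];g=cv2.cvtColor(q["img"],cv2.COLOR_RGB2GRAY)[y0:y1,x0:x1]
        t,m=cv2.threshold(g,0,255,cv2.THRESH_OTSU)
        cc,_=cv2.findContours(m,cv2.RETR_EXTERNAL,cv2.CHAIN_APPROX_NONE);kk=max(cc,key=cv2.contourArea)+np.array([x0,y0])
        for z in(3,):
            w=proj_inv(q,kk[:,0,:].astype(float),z)[:,:2].astype(np.float32)
            print(nm,k,t,"rect",[np.round(v,1) for v in cv2.minAreaRect(w)],"circ",[np.round(v,1) for v in cv2.minEnclosingCircle(w)])
# cutters
for nm,q in(("top",c),("side",s)):
    for b in blobs(q,(5,190,60),(13,255,255),40): print(nm,"orange",np.round(b[:3],1),np.round(proj_inv(q,b[:2],42 if nm=="top" else 21)[0],1))
print("ring",proj_inv(c,(253.3,212.7),24))
E
```

```text
round1 (array([459.379 , 155.1339,   9.3062]), [np.float64(0.4044341204926351), np.float64(0.40443412049273647)])
round2 (array([ 468.0217, -120.3289,    9.7589]), [np.float64(0.015320479307910017), np.float64(0.015320479307945471)])
boneA (array([462.3047,  18.8092,   7.8997]), [np.float64(0.14201373463563594), np.float64(0.1420137346357009)])
boneB (array([644.2961, 193.0773,   6.5526]), [np.float64(0.9382363215310393), np.float64(0.938236321531061)])
sq (array([ 649.0826, -190.6985,   10.7931]), [np.float64(0.37631250037302894), np.float64(0.3763125003731181)])
ctr [112.9 412.6] [24.9 92.8] 15.5 axis deg -76.0
ctr [460.5 153.7] [45.1 44.7] 45.3 axis deg -76.7
ctr [ 467.9 -119.6] [42.5 42.4] 89.5 axis deg 55.9
ctr [462.2  18.7] [37.1 72.7] 30.8 axis deg -59.0
ctr [ 648.3 -189. ] [45.6 45.6] 75.2 axis deg 43.3
ctr [643.5 191.1] [75.  38.4] 63.2 axis deg 63.0
top sq 117.0 rect [array([484.6, 317.1]), array([104.6, 113.1]), np.float64(80.4)] circ [array([484.8, 314.8]), np.float64(73.7)]
top rd 123.0 rect [array([670.8,  -6.5]), array([151.6, 149.9]), np.float64(44.8)] circ [array([670.6,  -7.1]), np.float64(76.8)]
top lg 119.0 rect [array([ 504.1, -344.7]), array([189.1,  84.6]), np.float64(2.3)] circ [array([ 504.5, -341. ]), np.float64(99.6)]
side sq 140.0 rect [array([484.8, 321.8]), array([ 92.9, 106.6]), np.float64(79.9)] circ [array([485.2, 323.8]), np.float64(68.3)]
side rd 140.0 rect [array([671.7,  -4.7]), array([146.1, 146.8]), np.float64(23.9)] circ [array([671.3,  -8.5]), np.float64(78.0)]
side lg 142.0 rect [array([ 503.6, -345.2]), array([188.6,  84. ]), np.float64(2.4)] circ [array([ 504.2, -344.3]), np.float64(101.9)]
top orange [310.9 213.4  97.5] [534.2 -61.7  42. ]
top orange [352.  199.6 239. ] [ 566.  -157.2   42. ]
side orange [284.1 238.  130. ] [535. -66.  21.]
ring [[537.2283  72.6926  24.    ]]
```

```bash
cat > go.py <<'E'
import sys
from h import *
x,y,z,j=map(float,sys.argv[1:5])
o=bot.get_obs();R=o["ee_rot"];p=o["tool_pos"]
cur=np.degrees(np.arctan2(R[1,1],R[0,1]))
d=R.T@(np.array([x,y,z])-p)/1000
t=-(j-cur);t=(t+90)%180-90
q6=np.degrees(np.arctan2(y,x))-(cur-t);q6=(q6+180)%360-180
print("t",round(o["time"],2),"pos",p.round(1),"jaw",cur.round(2),"tilt",np.degrees(R[:2,2]).round(2),"op",round(o["opening"],1),"F",o["contact_force"].round(1))
print("shift",d.round(4),"turn z",round(t,2),"(alt",round(t-np.sign(t)*180,2),") q6 end",round(q6,1))
E
python3 go.py 462.3 18.8 90 31
```

```text
t 0.9 pos [ 201.8 -591.5  241.6] jaw -71.16 tilt [0. 0.] op 87.3 F [0.5 0.7 0.4]
shift [ 0.4436 -0.4935  0.1516] turn z 77.84 (alt -102.16 ) q6 end 151.3
```

```bash
python3 -m jog '[[0.6,0.4436,-0.4935,0.13,0,0,-102.2],[0.6,0.4436,-0.4935,0.13,0,0,-102.2],[0.6,0.4436,-0.4935,0.13,0,0,-102.2],[0.6,0.4436,-0.4935,0.13,0,0,-102.2],[0.6,0.4436,-0.4935,0.13,0,0,-102.2],[0.6,0.4436,-0.4935,0.13,0,0,-102.2],[0.6,0.4436,-0.4935,0.13,0,0,-102.2],[0.6,0.4436,-0.4935,0.13,0,0,-102.2],[0.6,0.4436,-0.4935,0.13,0,0,-102.2],[0.6,0.4436,-0.4935,0.13,0,0,-102.2]]' 30; python3 go.py 462.3 18.8 70 31
```

```text
time: 1.9
tool_pos: [395.0, -138.5, 145.6]
ee_rot: [[-0.261, 0.965, 0.001], [0.965, 0.261, -0.001], [-0.001, 0.001, -1.0]]
contact_force: [0.7, -0.4, 0.4]
opening: 52.4
t 1.9 pos [ 395.  -138.5  145.6] jaw 15.11 tilt [ 0.08 -0.05] op 52.4 F [ 0.7 -0.4  0.4]
shift [0.1344 0.1059 0.0755] turn z -15.89 (alt 164.11 ) q6 end -28.7
```

```bash
python3 -m jog '[[0.6,0.134,0.106,0.06,0,0,-16],[0.6,0.134,0.106,0.06,0,0,-16],[0.6,0.134,0.106,0.06,0,0,-16],[0.6,0.134,0.106,0.06,0,0,-16],[0.6,0.134,0.106,0.06,0,0,-16],[0.6,0.134,0.106,0.06,0,0,-16],[0.6,0.134,0.106,0.06,0,0,-16],[0.6,0.134,0.106,0.06,0,0,-16]]' ; python3 go.py 462.3 18.8 23 31
```

```text
time: 2.7
tool_pos: [462.9, 15.3, 86.0]
ee_rot: [[-0.51, 0.86, 0.001], [0.86, 0.51, -0.0], [-0.001, 0.001, -1.0]]
contact_force: [-0.3, 0.2, 0.2]
opening: 52.2
t 2.7 pos [462.9  15.3  86. ] jaw 30.69 tilt [ 0.06 -0.02] op 52.2 F [-0.3  0.2  0.2]
shift [0.0033 0.0012 0.063 ] turn z -0.31 (alt 179.69 ) q6 end -28.7
```

```bash
python3 -m jog '[[0.6,0.0033,0.0012,0.03,0,0,-0.3],[0.6,0.0033,0.0012,0.05,0,0,-0.3],[0.6,0.0033,0.0012,0.0625,0,0,-0.3],[0.6,0.0033,0.0012,0.0625,0,0,-0.3],[0.15,0.0033,0.0012,0.0625,0,0,-0.3],[0.15,0.0033,0.0012,0.0625,0,0,-0.3],[0.15,0.0033,0.0012,0.0625,0,0,-0.3],[0.15,0.0033,0.0012,0.0625,0,0,-0.3],[0.15,0.0033,0.0012,0.0625,0,0,-0.3],[0.15,0.0033,0.0012,0.0625,0,0,-0.3]]' 30; python3 go.py 459 -345 80 -87.7
python3 - <<'E'
from h import *
s=optics.read_camera("side");cv2.imwrite("pics/s1.png",cv2.convertScaleAbs(cv2.resize(s["img"][100:330,150:400,::-1],None,fx=2.4,fy=2.4),alpha=1.5))
E
```

```text
time: 3.7
tool_pos: [462.5, 19.8, 23.4]
ee_rot: [[-0.516, 0.856, 0.001], [0.856, 0.516, -0.0], [-0.001, 0.001, -1.0]]
contact_force: [-0.3, -0.1, 4.2]
opening: 21.6
t 3.7 pos [462.5  19.8  23.4] jaw 31.09 tilt [ 0.05 -0.01] op 21.6 F [-0.3 -0.1  4.2]
shift [-0.3106 -0.1914 -0.0565] turn z -61.21 (alt 118.79 ) q6 end -129.2
```

View pics/s1.png

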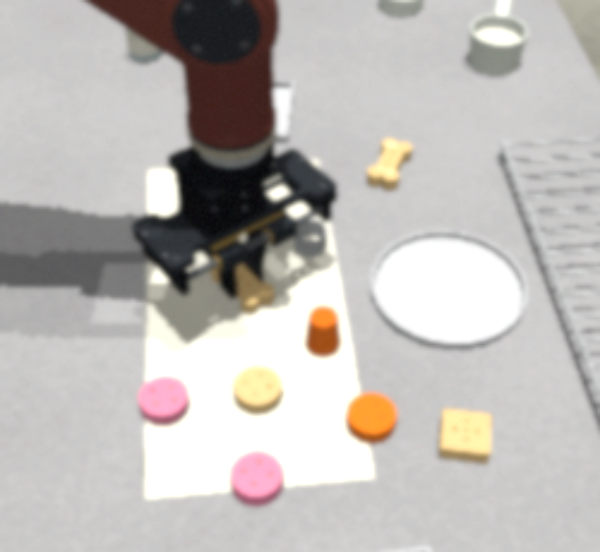

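```bash
python3 -m jog '[[0.15,0,0,-0.03,0,0,0],[0.15,0,0,-0.055,0,0,0],[0.15,-0.3106,-0.1914,-0.055,0,0,-61.2],[0.15,-0.3106,-0.1914,-0.055,0,0,-61.2],[0.15,-0.3106,-0.1914,-0.055,0,0,-61.2],[0.15,-0.3106,-0.1914,-0.055,0,0,-61.2],[0.15,-0.3106,-0.1914,-0.055,0,0,-61.2],[0.15,-0.3106,-0.1914,-0.055,0,0,-61.2],[0.15,-0.3106,-0.1914,-0.055,0,0,-61.2],[0.15,-0.3106,-0.1914,-0.055,0,0,-61.2]]' 35; python3 -m jog '[[0.15,0,0,0,0,0,0],[0.15,0,0,0,0,0,0],[0.15,0,0,0,0,0,0]]';python3 go.py 459 -346.3 50 -87.7
```

```text
time: 4.75
tool_pos: [458.0, -346.8, 77.6]
ee_rot: [[-0.999, -0.045, -0.0], [-0.045, 0.999, 0.0], [0.0, 0.0, -1.0]]
contact_force: [0.8, -0.2, 0.1]
opening: 21.8
time: 5.05
tool_pos: [458.1, -343.7, 77.2]
ee_rot: [[-0.999, -0.039, -0.001], [-0.039, 0.999, 0.002], [0.001, 0.002, -1.0]]
contact_force: [-0.5, 0.7, 0.1]
opening: 21.8
t 5.05 pos [ 458.1 -343.7   77.2] jaw 92.25 tilt [-0.07  0.09] op 21.8 F [-0.5  0.7  0.1]
shift [-0.0008 -0.0027  0.0272] turn z -0.05 (alt 179.95 ) q6 end -129.3
```

```bash
python3 -m jog '[[0.15,0,-0.0015,0.025,0,0,0],[0.15,0,-0.0015,0.04,0,0,0],[0.15,0,-0.0015,0.048,0,0,0],[0.15,0,-0.0015,0.0495,0,0,0],[0.15,0,-0.0015,0.0505,0,0,0],[0.15,0,-0.0015,0.0505,0,0,0]]';python3 go.py 459 -346.3 26.4 -87.7
```

```text
time: 5.65
tool_pos: [459.0, -346.7, 28.1]
ee_rot: [[-0.999, -0.04, 0.001], [-0.04, 0.999, -0.001], [-0.001, -0.001, -1.0]]
contact_force: [0.4, -1.0, 0.4]
opening: 21.6
t 5.65 pos [ 459.  -346.7   28.1] jaw 92.29 tilt [ 0.04 -0.04] op 21.6 F [ 0.4 -1.   0.4]
shift [0.     0.0004 0.0017] turn z -0.01 (alt 179.99 ) q6 end -129.3
```

```bash
python3 -m jog '[[0.15,0,0,0.001,0,0,0],[0.15,0,0,0.0015,0,0,0],[0.15,0,0,0.0015,0,0,0],[0.4,0,0,0.0015,0,0,0],[0.4,0,0,0.0015,0,0,0],[0.4,0,0,0.0015,0,0,0],[0.4,0,0,-0.02,0,0,0],[0.4,0,0,-0.06,0,0,0],[0.6,0,0,-0.06,0,0,0],[0.6,0,0,-0.06,0,0,0]]';python3 go.py 643.8 192 80 -27
```

```text
time: 6.65
tool_pos: [459.3, -347.2, 88.8]
ee_rot: [[-0.999, -0.04, 0.002], [-0.04, 0.999, -0.002], [-0.002, -0.002, -1.0]]
contact_force: [1.0, 0.5, -1.3]
opening: 43.9
t 6.65 pos [ 459.3 -347.2   88.8] jaw 92.28 tilt [ 0.12 -0.12] op 43.9 F [ 1.   0.5 -1.3]
shift [-0.2058  0.5315  0.008 ] turn z -60.72 (alt 119.28 ) q6 end -136.4
```

```bash
python3 -m jog '[[0.6,-0.2058,0.5315,0.008,0,0,-60.7],[0.6,-0.2058,0.5315,0.008,0,0,-60.7],[0.6,-0.2058,0.5315,0.008,0,0,-60.7],[0.6,-0.2058,0.5315,0.008,0,0,-60.7],[0.6,-0.2058,0.5315,0.008,0,0,-60.7],[0.6,-0.2058,0.5315,0.008,0,0,-60.7],[0.6,-0.2058,0.5315,0.008,0,0,-60.7],[0.6,-0.2058,0.5315,0.008,0,0,-60.7],[0.6,-0.2058,0.5315,0.008,0,0,-60.7],[0.6,-0.2058,0.5315,0.008,0,0,-60.7]]' >/dev/null; python3 go.py 643.8 192 80 -27;  python3 -m jog '[[0.6,0,0,0,0,0,0]]' | head -2; python3 go.py 643.8 192 80 -27
```

```text
t 7.65 pos [629.6 161.9  77.8] jaw 153.01 tilt [-0.16 -0.02] op 52.4 F [ 0.3 -0.9  0.5]
shift [-0.0333  0.001  -0.0022] turn z 0.01 (alt -179.99 ) q6 end -136.4
time: 7.75
tool_pos: [630.4, 165.7, 78.0]
t 7.75 pos [630.4 165.7  78. ] jaw 153.29 tilt [-0.06  0.1 ] op 52.0 F [ 0.2  0.  -0.8]
shift [-0.0295 -0.0001 -0.002 ] turn z 0.29 (alt -179.71 ) q6 end -136.4
```

```bash
python3 -m jog '[[0.6,-0.0295,0,0.01,0,0,0],[0.6,-0.0295,0,0.02,0,0,0],[0.6,-0.0295,0,0.02,0,0,0],[0.6,-0.0295,0,0.02,0,0,0]]' | head -2; python3 go.py 643.8 192 23.2 -27
```

```text
time: 8.15
tool_pos: [642.5, 184.9, 58.3]
t 8.15 pos [642.5 184.9  58.3] jaw 152.95 tilt [-0.18 -0.05] op 52.2 F [-0.5 -0.1  0.7]
shift [-0.007  0.002  0.035] turn z -0.05 (alt 179.95 ) q6 end -136.4
```

```bash
python3 -m jog '[[0.6,0,0,0,0,0,0],[0.6,0,0,0,0,0,0],[0.6,0,0,0,0,0,0]]' | head -2; python3 go.py 643.8 192 23.2 -27;python3 -m jog '[[0.6,0,0,0,0,0,0]]' | head -2
```

```text
time: 8.45
tool_pos: [644.2, 185.6, 60.5]
t 8.45 pos [644.2 185.6  60.5] jaw 152.94 tilt [0.05 0.01] op 52.3 F [ 0.1  0.3 -1.2]
shift [-0.0055  0.0033  0.0373] turn z -0.06 (alt 179.94 ) q6 end -136.4
time: 8.55
tool_pos: [644.1, 185.9, 60.3]
```

```bash
python3 -m jog '[[0.6,-0.0055,0.003,0.02,0,0,0],[0.6,-0.0055,0.003,0.037,0,0,0],[0.6,-0.0055,0.003,0.037,0,0,0],[0.6,-0.0055,0.003,0.037,0,0,0],[0.15,-0.0055,0.003,0.037,0,0,0],[0.15,-0.0055,0.003,0.037,0,0,0],[0.15,-0.0055,0.003,0.037,0,0,0],[0.15,-0.0055,0.003,0.037,0,0,0],[0.15,-0.0055,0.003,0.037,0,0,0]]' 35; python3 go.py 549 -342.7 80 -87.7
python3 - <<'E'
from h import *
s=optics.read_camera("side");cv2.imwrite("pics/s2.png",cv2.convertScaleAbs(cv2.resize(s["img"][80:400,150:430,::-1],None,fx=1.8,fy=1.8),alpha=1.5))
E
```

```text
time: 9.45
tool_pos: [643.8, 192.4, 23.0]
ee_rot: [[-0.454, -0.891, 0.0], [-0.891, 0.454, -0.0], [-0.0, -0.0, -1.0]]
contact_force: [0.3, 0.2, 0.1]
opening: 22.0
t 9.45 pos [643.8 192.4  23. ] jaw 152.98 tilt [ 0.01 -0.  ] op 22.0 F [0.3 0.2 0.1]
shift [ 0.5197 -0.1587 -0.057 ] turn z 60.68 (alt -119.32 ) q6 end -124.3
```

View pics/s2.png

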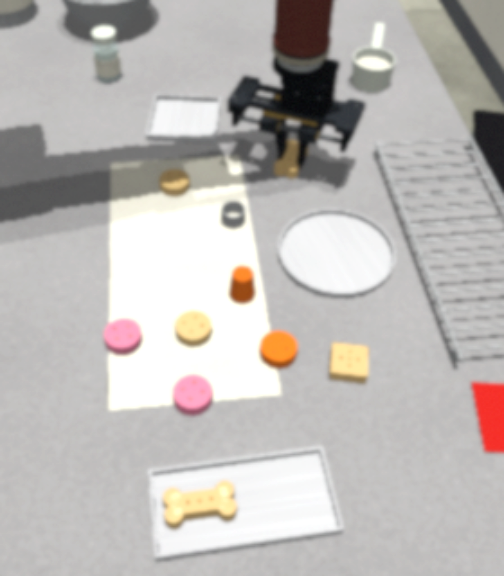

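The side view shows bone A lying flat in the left half of the long tin. Bone B is gripped, with an opening of 22.0 mm.

```bash
python3 -m jog '[[0.15,0,0,-0.03,0,0,0],[0.15,0,0,-0.055,0,0,0],[0.15,0.5197,-0.1587,-0.055,0,0,60.7],[0.15,0.5197,-0.1587,-0.055,0,0,60.7],[0.15,0.5197,-0.1587,-0.055,0,0,60.7],[0.15,0.5197,-0.1587,-0.055,0,0,60.7],[0.15,0.5197,-0.1587,-0.055,0,0,60.7],[0.15,0.5197,-0.1587,-0.055,0,0,60.7],[0.15,0.5197,-0.1587,-0.055,0,0,60.7],[0.15,0.5197,-0.1587,-0.055,0,0,60.7]]' >/dev/null;  python3 -m jog '[[0.15,0,0,0,0,0,0],[0.15,0,0,0,0,0,0],[0.15,0,0,0,0,0,0]]'|tail -1;python3 go.py 549 -342.7 50 -87.7
```

```text
opening: 21.6
t 10.8 pos [ 573.9 -200.5   77.6] jaw 92.31 tilt [-0.02  0.04] op 21.6 F [ 0.  -0.3 -0.8]
shift [ 0.0306 -0.1411  0.0275] turn z 0.01 (alt -179.99 ) q6 end -124.3
```

```bash
python3 -m jog '[[0.15,0.0306,-0.1411,0,0,0,0],[0.15,0.0306,-0.1411,0,0,0,0],[0.15,0.0306,-0.1411,0,0,0,0],[0.15,0.0306,-0.1411,0.02,0,0,0],[0.15,0.0306,-0.1411,0.02,0,0,0],[0.15,0.0306,-0.1411,0.02,0,0,0],[0.15,0.0306,-0.1411,0.02,0,0,0],[0.15,0.0306,-0.1411,0.02,0,0,0]]' >/dev/null;python3 go.py 549 -342.7 26.3 -87.7
```

```text
t 11.6 pos [ 550.  -342.5   58.7] jaw 92.4 tilt [ 0.05 -0.03] op 22.1 F [ 0.2  0.1 -0.7]
shift [ 0.001  -0.0001  0.0324] turn z 0.1 (alt -179.9 ) q6 end -124.3
```

```bash
python3 -m jog '[[0.15,0,0,0.02,0,0,0],[0.15,0,0,0.028,0,0,0],[0.15,0,0,0.031,0,0,0],[0.15,0,0,0.031,0,0,0],[0.15,0,0,0.031,0,0,0]]' >/dev/null;python3 go.py 549 -342.7 26.3 -87.7
```

```text
t 12.1 pos [ 549.4 -343.8   27.3] jaw 92.29 tilt [ 0.04 -0.03] op 21.5 F [ 0.2 -0.3 -0.1]
shift [0.0004 0.0011 0.001 ] turn z -0.01 (alt 179.99 ) q6 end -124.3
```

Next is round 2 at (468, -120). I'll use a jaw direction of about 90° so the fingers stay clear of the pink disc below it.

```bash
python3 -m jog '[[0.15,0,0,0.001,0,0,0],[0.15,0,0,0.001,0,0,0],[0.4,0,0,0.001,0,0,0],[0.4,0,0,0.001,0,0,0],[0.4,0,0,0.001,0,0,0],[0.4,0,0,-0.02,0,0,0],[0.4,0,0,-0.06,0,0,0],[0.85,0,0,-0.06,0,0,0],[0.85,0,0,-0.06,0,0,0]]'|tail -2;python3 go.py 468 -120 80 92.3
```

```text
contact_force: [-0.2, -0.8, -0.6]
opening: 44.0
t 13.0 pos [ 550.  -344.4   88.5] jaw 92.28 tilt [ 0.15 -0.12] op 44.0 F [-0.2 -0.8 -0.6]
shift [0.073  0.2275 0.0078] turn z -0.02 (alt 179.98 ) q6 end -106.7
```

```bash
python3 -m jog '[[0.85,0.073,0.2275,0.008,0,0,0],[0.85,0.073,0.2275,0.008,0,0,0],[0.85,0.073,0.2275,0.008,0,0,0],[0.85,0.073,0.2275,0.008,0,0,0],[0.85,0.073,0.2275,0.008,0,0,0],[0.85,0.073,0.2275,0.02,0,0,0],[0.85,0.073,0.2275,0.03,0,0,0],[0.85,0.073,0.2275,0.03,0,0,0],[0.85,0.073,0.2275,0.03,0,0,0],[0.85,0.073,0.2275,0.03,0,0,0]]'|tail -1;python3 go.py 468 -120 23 92.3
```

```text
opening: 74.1
t 14.0 pos [ 467.5 -120.3   56.9] jaw 92.2 tilt [ 0.01 -0.01] op 74.1 F [ 0.1 -1.  -0. ]
shift [-0.0005  0.0003  0.0339] turn z -0.1 (alt 179.9 ) q6 end -106.7
```

```bash
python3 -m jog '[[0.85,0,0,0.02,0,0,0],[0.85,0,0,0.034,0,0,0],[0.85,0,0,0.034,0,0,0],[0.4,0,0,0.034,0,0,0],[0.4,0,0,0.034,0,0,0],[0.4,0,0,0.034,0,0,0],[0.4,0,0,0.034,0,0,0],[0.4,0,0,0.034,0,0,0]]' 35;python3 go.py 709 -6.5 78 92.3
```

```text
time: 14.8
tool_pos: [467.4, -119.4, 23.3]
ee_rot: [[-0.999, -0.04, 0.001], [-0.04, 0.999, -0.0], [-0.001, -0.0, -1.0]]
contact_force: [-0.5, -0.0, 2.5]
opening: 45.0
t 14.8 pos [ 467.4 -119.4   23.3] jaw 92.29 tilt [ 0.05 -0.02] op 45.0 F [-0.5 -0.   2.5]
shift [-0.2459  0.1031 -0.0545] turn z -0.01 (alt 179.99 ) q6 end -92.8
```

```bash
python3 -m jog '[[0.4,0,0,-0.035,0,0,0],[0.4,0,0,-0.07,0,0,0],[0.4,0,0,-0.07,0,0,0],[0.4,-0.2459,0.1031,-0.07,0,0,0],[0.4,-0.2459,0.1031,-0.07,0,0,0],[0.4,-0.2459,0.1031,-0.07,0,0,0],[0.4,-0.2459,0.1031,-0.07,0,0,0],[0.4,-0.2459,0.1031,-0.07,0,0,0],[0.4,-0.2459,0.1031,-0.07,0,0,0],[0.4,-0.2459,0.1031,-0.07,0,0,0]]'|tail -1;python3 -m jog '[[0.4,0,0,0,0,0,0],[0.4,0,0,0,0,0,0]]'|tail -1;python3 go.py 709 -6.5 26.8 92.3
python3 - <<'E'
from h import *
s=optics.read_camera("side");cv2.imwrite("pics/s3.png",cv2.convertScaleAbs(cv2.resize(s["img"][80:400,200:430,::-1],None,fx=1.8,fy=1.8),alpha=1.5))
E
```

```text
opening: 45.1
opening: 45.2
t 16.0 pos [707.2  -7.1  92.1] jaw 92.25 tilt [-0.1 -0. ] op 45.2 F [ 0.2  0.5 -0.4]
shift [-0.0019  0.0005  0.0653] turn z -0.05 (alt 179.95 ) q6 end -92.8
```

View pics/s3.png

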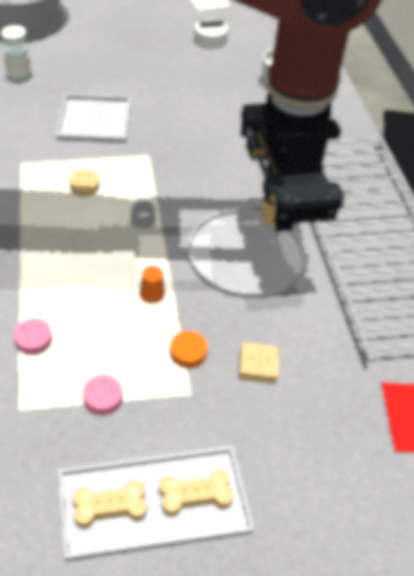

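Both bones lie flat in the long tin, end to end. The round is held above the round tin, so I'll lower it.

```bash
python3 -m jog '[[0.4,0,0,0.03,0,0,0],[0.4,0,0,0.055,0,0,0],[0.4,0,0,0.062,0,0,0],[0.4,0,0,0.064,0,0,0],[0.4,0,0,0.064,0,0,0],[0.4,0,0,0.064,0,0,0]]'|tail -2;python3 go.py 709 -6.5 26.3 92.3
```

```text
contact_force: [0.3, 0.1, -0.3]
opening: 45.4
t 16.65 pos [709.8  -6.8  30.8] jaw 92.27 tilt [ 0.16 -0.02] op 45.4 F [ 0.3  0.1 -0.3]
shift [0.0008 0.0003 0.0045] turn z -0.03 (alt 179.97 ) q6 end -92.8
```

```bash
python3 -m jog '[[0.4,0,0,0.002,0,0,0],[0.4,0,0,0.003,0,0,0],[0.4,0,0,0.003,0,0,0],[0.4,0,0,0.003,0,0,0]]'|tail -2;python3 go.py 709 -6.5 26.3 92.3
```

```text
contact_force: [0.3, 0.6, 1.2]
opening: 45.4
t 17.05 pos [709.1  -6.5  26.4] jaw 92.29 tilt [ 0.05 -0.01] op 45.4 F [0.3 0.6 1.2]
shift [ 0.0001 -0.      0.0001] turn z -0.01 (alt 179.99 ) q6 end -92.8
```

```bash
python3 -m jog '[[0.68,0,0,0,0,0,0],[0.68,0,0,0,0,0,0],[0.68,0,0,0,0,0,0],[0.68,0,0,-0.02,0,0,0],[0.68,0,0,-0.06,0,0,0],[0.85,0,0,-0.065,0,0,0],[0.85,0,0,-0.065,0,0,0],[0.85,0,0,-0.065,0,0,0]]'|tail -2;python3 go.py 459.8 154.3 78 92.3
```

```text
contact_force: [-0.4, 0.3, -0.1]
opening: 72.0
t 17.85 pos [708.4  -6.4  91.1] jaw 92.28 tilt [-0.  0.] op 72.0 F [-0.4  0.3 -0.1]
shift [0.242  0.1705 0.0131] turn z -0.02 (alt 179.98 ) q6 end -73.7
```

```bash
python3 -m jog '[[0.85,0.242,0.1705,0.01,0,0,0],[0.85,0.242,0.1705,0.01,0,0,0],[0.85,0.242,0.1705,0.01,0,0,0],[0.85,0.242,0.1705,0.01,0,0,0],[0.85,0.242,0.1705,0.01,0,0,0],[0.85,0.242,0.1705,0.01,0,0,0],[0.85,0.242,0.1705,0.02,0,0,0],[0.85,0.242,0.1705,0.03,0,0,0],[0.85,0.242,0.1705,0.03,0,0,0],[0.85,0.242,0.1705,0.03,0,0,0]]'|tail -1;python3 go.py 459.8 154.3 23 92.3
```

```text
opening: 74.1
t 18.85 pos [460.6 153.6  60.3] jaw 92.22 tilt [-0.05 -0.02] op 74.1 F [-0.4  0.3  0.4]
shift [0.0008 0.0007 0.0373] turn z -0.08 (alt 179.92 ) q6 end -73.7
```

```bash
python3 -m jog '[[0.85,0,0,0.02,0,0,0],[0.85,0,0,0.037,0,0,0],[0.85,0,0,0.037,0,0,0],[0.4,0,0,0.037,0,0,0],[0.4,0,0,0.037,0,0,0],[0.4,0,0,0.037,0,0,0],[0.4,0,0,0.037,0,0,0],[0.4,0,0,0.037,0,0,0]]' 35|tail -2;python3 go.py 633 -6.5 90 92.3
```

```text
contact_force: [0.1, 0.4, 2.1]
opening: 45.0
t 19.65 pos [460.5 154.4  24.4] jaw 92.28 tilt [0.07 0.01] op 45.0 F [0.1 0.4 2.1]
shift [-0.166  -0.1676 -0.0654] turn z -0.02 (alt 179.98 ) q6 end -92.9
```

```bash
python3 -m jog '[[0.4,0,0,-0.035,0,0,0],[0.4,0,0,-0.07,0,0,0],[0.4,0,0,-0.07,0,0,0],[0.4,-0.166,-0.1676,-0.07,0,0,0],[0.4,-0.166,-0.1676,-0.07,0,0,0],[0.4,-0.166,-0.1676,-0.07,0,0,0],[0.4,-0.166,-0.1676,-0.07,0,0,0],[0.4,-0.166,-0.1676,-0.07,0,0,0],[0.4,-0.166,-0.1676,-0.07,0,0,0],[0.4,-0.166,-0.1676,-0.07,0,0,0]]'|tail -1;python3 -m jog '[[0.4,0,0,0.015,0,0,0],[0.4,0,0,0.03,0,0,0],[0.4,0,0,0.03,0,0,0],[0.4,0,0,0.03,0,0,0]]'|tail -1;python3 go.py 633 -6.5 27.4 92.3
python3 - <<'E'
from h import *
s=optics.read_camera("side");cv2.imwrite("pics/s4.png",cv2.convertScaleAbs(cv2.resize(s["img"][120:320,200:400,::-1],None,fx=2.5,fy=2.5),alpha=1.5))
E
```

```text
opening: 44.8
opening: 45.0
t 21.05 pos [631.2  -5.7  62.4] jaw 92.34 tilt [-0.15  0.02] op 45.0 F [ 0.4 -0.3 -0.7]
shift [-0.0019 -0.0009  0.035 ] turn z 0.04 (alt -179.96 ) q6 end -92.9
```

View pics/s4.png

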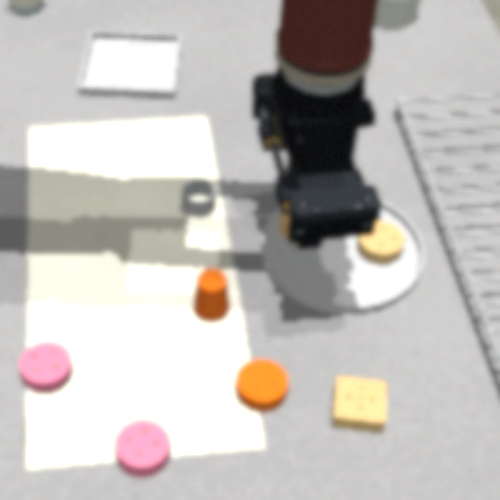

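The first round lies flat in the tin, on its right (far) side, and the spot for the second is free.

```bash
python3 -m jog '[[0.4,-0.001,-0.001,0.02,0,0,0],[0.4,-0.001,-0.001,0.03,0,0,0],[0.4,-0.001,-0.001,0.033,0,0,0],[0.4,-0.001,-0.001,0.034,0,0,0],[0.4,-0.001,-0.001,0.034,0,0,0],[0.4,-0.001,-0.001,0.034,0,0,0]]'|tail -2;python3 go.py 633 -6.5 27.4 92.3
```

```text
contact_force: [-0.5, 0.2, -1.1]
opening: 44.6
t 21.7 pos [634.2  -7.6  30.6] jaw 92.28 tilt [ 0.07 -0.01] op 44.6 F [-0.5  0.2 -1.1]
shift [0.0011 0.0011 0.0032] turn z -0.02 (alt 179.98 ) q6 end -92.9
```

```bash
python3 -m jog '[[0.4,0,0,0.0015,0,0,0],[0.4,0,0,0.0025,0,0,0],[0.4,0,0,0.0025,0,0,0],[0.4,0,0,0.0025,0,0,0]]'|tail -2;python3 go.py 633 -6.5 27.4 92.3
```

```text
contact_force: [0.9, -0.2, 0.5]
opening: 45.5
t 22.1 pos [633.8  -7.6  27.5] jaw 92.28 tilt [ 0.03 -0.  ] op 45.5 F [ 0.9 -0.2  0.5]
shift [0.0008 0.0011 0.0001] turn z -0.02 (alt 179.98 ) q6 end -92.9
```

```bash
python3 -m jog '[[0.68,0,0,0,0,0,0],[0.68,0,0,0,0,0,0],[0.68,0,0,0,0,0,0],[0.68,0,0,-0.02,0,0,0],[0.68,0,0,-0.06,0,0,0],[0.85,0,0,-0.06,0,0,0],[0.85,0,0,-0.06,0,0,0],[0.85,0,0,-0.06,0,0,0]]'|tail -2;python3 go.py 648.7 -190 75 75.2
```

```text
contact_force: [0.4, -0.2, 0.7]
opening: 71.8
t 22.9 pos [632.8  -7.4  86.3] jaw 92.28 tilt [-0.09  0.01] op 71.8 F [ 0.4 -0.2  0.7]
shift [-0.0086 -0.1831  0.0112] turn z 17.08 (alt -162.92 ) q6 end -91.5
```

```bash
python3 -m jog '[[0.85,-0.0086,-0.1831,0.01,0,0,17.1],[0.85,-0.0086,-0.1831,0.01,0,0,17.1],[0.85,-0.0086,-0.1831,0.01,0,0,17.1],[0.85,-0.0086,-0.1831,0.01,0,0,17.1],[0.85,-0.0086,-0.1831,0.02,0,0,17.1],[0.85,-0.0086,-0.1831,0.03,0,0,17.1],[0.85,-0.0086,-0.1831,0.03,0,0,17.1],[0.85,-0.0086,-0.1831,0.03,0,0,17.1]]'|tail -1;python3 go.py 648.7 -190 23 75.2
```

```text
opening: 73.8
t 23.7 pos [ 648.6 -188.1   55.8] jaw 75.28 tilt [-0.15  0.08] op 73.8 F [0.3 1.  0.2]
shift [-0.0006 -0.0018  0.0328] turn z 0.08 (alt -179.92 ) q6 end -91.5
```

```bash
python3 -m jog '[[0.85,-0.0005,-0.001,0.02,0,0,0],[0.85,-0.0005,-0.001,0.0325,0,0,0],[0.85,-0.0005,-0.001,0.0325,0,0,0],[0.4,-0.0005,-0.001,0.0325,0,0,0],[0.4,-0.0005,-0.001,0.0325,0,0,0],[0.4,-0.0005,-0.001,0.0325,0,0,0],[0.4,-0.0005,-0.001,0.0325,0,0,0],[0.4,-0.0005,-0.001,0.0325,0,0,0]]' 35|tail -2;python3 go.py 484.7 318 100 80
```

```text
contact_force: [0.1, 0.2, 1.7]
opening: 43.6
t 24.5 pos [ 650.  -191.4   25.4] jaw 75.18 tilt [ 0.05 -0.01] op 43.6 F [0.1 0.2 1.7]
shift [ 0.2901  0.4501 -0.0749] turn z -4.82 (alt 175.18 ) q6 end -46.7
```

```bash
python3 -m jog '[[0.4,0,0,-0.035,0,0,0],[0.4,0,0,-0.07,0,0,0],[0.4,0,0,-0.07,0,0,0],[0.4,0.2901,0.4501,-0.07,0,0,-4.8],[0.4,0.2901,0.4501,-0.07,0,0,-4.8],[0.4,0.2901,0.4501,-0.07,0,0,-4.8],[0.4,0.2901,0.4501,-0.07,0,0,-4.8],[0.4,0.2901,0.4501,-0.07,0,0,-4.8],[0.4,0.2901,0.4501,-0.07,0,0,-4.8],[0.4,0.2901,0.4501,-0.07,0,0,-4.8]]'|tail -1;python3 -m jog '[[0.4,0,0,0,0,0,0],[0.4,0,0,0,0,0,0],[0.4,0,0,0,0,0,0]]'|tail -1;python3 go.py 484.7 318 70 80
```

```text
opening: 43.5
opening: 43.5
t 25.8 pos [541.9 140.9  94.6] jaw 79.96 tilt [ 0.01 -0.03] op 43.5 F [ 0.2  0.  -0. ]
shift [0.0872 0.1644 0.0245] turn z -0.04 (alt 179.96 ) q6 end -46.7
```

```bash
python3 -m jog '[[0.4,0.0872,0.1644,0,0,0,0],[0.4,0.0872,0.1644,0,0,0,0],[0.4,0.0872,0.1644,0,0,0,0],[0.4,0.0872,0.1644,0,0,0,0],[0.4,0.0872,0.1644,0.02,0,0,0],[0.4,0.0872,0.1644,0.035,0,0,0],[0.4,0.0872,0.1644,0.035,0,0,0],[0.4,0.0872,0.1644,0.035,0,0,0],[0.4,0.0872,0.1644,0.035,0,0,0]]'|tail -1;python3 go.py 484.7 318 28.4 80
```

```text
opening: 43.3
t 26.7 pos [485.5 317.8  60.4] jaw 79.87 tilt [0.04 0.02] op 43.3 F [ 0.5 -0.5 -0.6]
shift [0.0008 0.     0.032 ] turn z -0.13 (alt 179.87 ) q6 end -46.7
```

```bash
python3 -m jog '[[0.4,0,0,0.02,0,0,0],[0.4,0,0,0.028,0,0,0],[0.4,0,0,0.03,0,0,0],[0.4,0,0,0.031,0,0,0],[0.4,0,0,0.031,0,0,0],[0.4,0,0,0.031,0,0,0]]'|tail -2;python3 go.py 484.7 318 28.4 80
python3 - <<'E'
from h import *
s=optics.read_camera("side");cv2.imwrite("pics/s5.png",cv2.convertScaleAbs(cv2.resize(s["img"][80:240,180:380,::-1],None,fx=3,fy=3),alpha=1.5))
E
```

```text
contact_force: [0.2, -0.5, -0.2]
opening: 43.9
t 27.3 pos [484.9 319.   29.5] jaw 79.99 tilt [0.06 0.03] op 43.9 F [ 0.2 -0.5 -0.2]
shift [-0.     -0.001   0.0011] turn z -0.01 (alt 179.99 ) q6 end -46.7
```

View pics/s5.png

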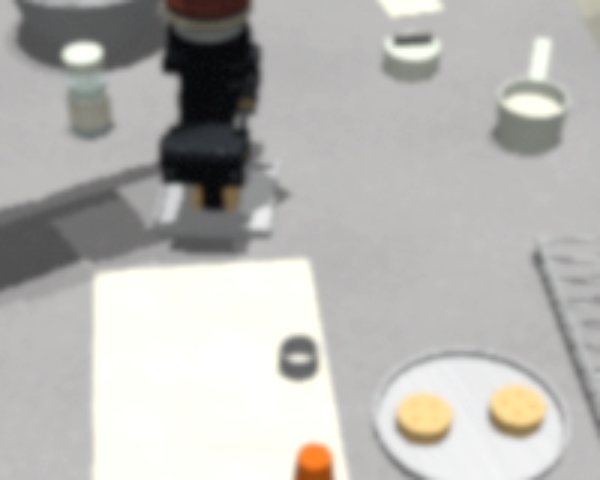

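Both rounds lie flat in the round tin, the cutters stand where they were, and the gripper is centred over the square tin. I'll lower the last bit slowly and watch the force.

```bash
python3 -m jog '[[0.4,0,0,0.001,0,0,0],[0.4,0,0,0.0015,0,0,0],[0.4,0,0,0.0015,0,0,0],[0.4,0,0,0.0015,0,0,0],[0.4,0,0,0.0015,0,0,0]]'|tail -2;python3 go.py 484.7 318 28.4 80
```

```text
contact_force: [-2.5, -1.5, 4.8]
opening: 43.8
t 27.85 pos [484.8 319.   28.3] jaw 79.99 tilt [0.05 0.02] op 43.8 F [-2.5 -1.5  4.8]
shift [-0.0001 -0.001  -0.0001] turn z -0.01 (alt 179.99 ) q6 end -46.7
```

```bash
python3 -m jog '[[0.62,0,0,0,0,0,0],[0.62,0,0,0,0,0,0],[0.62,0,0,0,0,0,0],[0.62,0,0,-0.02,0,0,0],[0.62,0,0,-0.06,0,0,0],[0.62,0,0,-0.11,0,0,0],[0.62,0,0,-0.16,0,0,0],[0.62,0.1,0.1,-0.2,0,0,0],[0.62,0.1,0.1,-0.2,0,0,0],[0.62,0.1,0.1,-0.2,0,0,0]]'|tail -2;python3 go.py 380 430 220 80
```

```text
contact_force: [0.7, -0.0, 0.4]
opening: 53.8
t 28.85 pos [402.5 435.7 228.4] jaw 79.91 tilt [0.05 0.05] op 53.8 F [ 0.7 -0.   0.4]
shift [ 0.0212 -0.0096  0.0084] turn z -0.09 (alt 179.91 ) q6 end -31.5
```

```bash
python3 -m jog '[[0.62,0.1,0.1,0,0,0,0],[0.62,0.1,0.1,0,0,0,0],[0.62,0.1,0.1,0,0,0,0],[0.62,0.1,0.1,0,0,0,0],[0.62,0.1,0.1,0,0,0,0],[0.62,0.1,0.1,0,0,0,0]]'|head -2
python3 - <<'E'
from meas import *
c=avg("top");s=avg("side")
cv2.imwrite("pics/s6.png",cv2.convertScaleAbs(cv2.resize(s["img"][110:400,190:390,::-1],None,fx=2,fy=2,interpolation=cv2.INTER_CUBIC),alpha=1.5))
cv2.imwrite("pics/t6.png",cv2.convertScaleAbs(cv2.resize(c["img"][110:300,110:470,::-1],None,fx=2.2,fy=2.2,interpolation=cv2.INTER_CUBIC),alpha=1.5))
B={}
for n,q in(("top",c),("side",s)):
    for b in blobs(q,(14,85,80),(30,185,255),60,600):
        w=proj_inv(q,b[:2],21 if n=="top" else 14)[0]; B.setdefault(n,[]).append((b,w));print(n,np.round(b[:3],1),w.round(1))
    for b in blobs(q,(5,190,60),(13,255,255),40): print(n,"orange",np.round(b[:3],1),np.round(proj_inv(q,b[:2],42 if n=="top" else 21)[0],1))
for b,w in B["top"]:
    for b2,w2 in B["side"]:
        if np.linalg.norm(w-w2)<15: print("tri",*[np.round(v,1) for v in tri(c,b[:2],s,b2[:2])])
E
```

```text
time: 29.45
tool_pos: [322.7, 549.7, 226.9]
top [ 92.9 401.2  95.5] [105.4 439.6  21. ]
top [431.4 245.5 337. ] [ 459.  -345.8   21. ]
top [149.2 235.6 322.5] [484.1 317.3  21. ]
top [429.2 207.9 327. ] [ 547.6 -342.9   21. ]
top [287.3 173.  252. ] [631.7  -7.6  21. ]
top [286.9 140.9 259. ] [708.8  -6.7  21. ]
top orange [310.9 213.4  97.5] [534.2 -61.7  42. ]
top orange [352.  199.6 239. ] [ 566.  -157.2   42. ]
side [260.8 360.  526.5] [ 459.2 -348.1   14. ]
side [308.4 353.5 504.5] [ 547.9 -345.    14. ]
side [320.8 219.  185.5] [632.   -8.5  14. ]
side [351.8 216.4 183. ] [709.5  -7.3  14. ]
side [251.6 143.  121.5] [482.8 317.8  14. ]
side [ 79.   38.7 188. ] [-188.5 1113.2   14. ]
side [ 27.2   9.6 224. ] [-502.6 1466.2   14. ]
side orange [284.1 238.  132. ] [535.  -66.1  21. ]
tri [ 459.1 -348.2   14.2] [0.2 0.2]
tri [483.5 320.1  12.3] [0.7 0.7]
tri [ 548.  -345.2   14.4] [0.1 0.1]
tri [632.6  -7.6  13.1] [0.3 0.3]
tri [710.1  -6.7  13.4] [0.4 0.4]
```

View pics/s6.png

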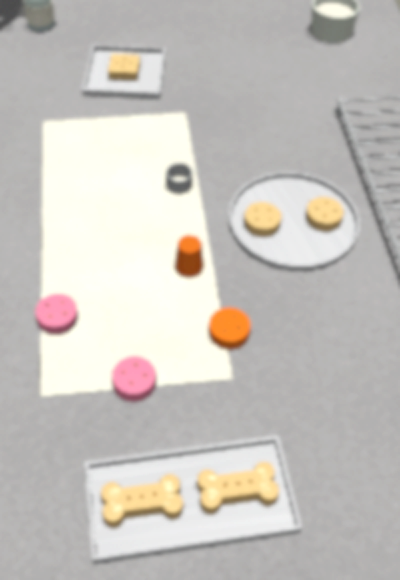

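View pics/t6.png

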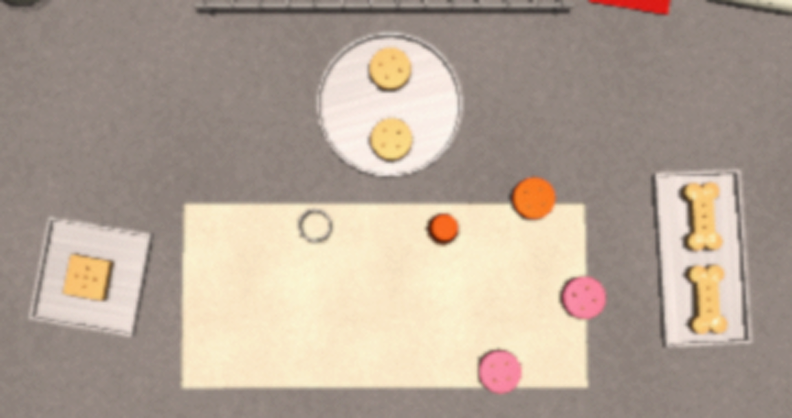

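Both views show every treat flat inside its tin and clear of the walls. The cup and ring are in their original places, and the arm is clear.

```bash
python3 -c "
from station import bot
print(bot.job_done())"
```

```text
the job is handed in; nothing more can be done
None
```

All five treats are in their tins, and I handed the job in at about 30 s of the 109 s allowed; the hand-in reports no verdict. I gripped each treat with 35 N (30 N when closing on the first bone), lowered it to about floor height and opened the fingers only there. The pink and orange look-alikes were left alone.

**Final check from both cameras:** the measured centres came out 12–14.5 mm above the table, where flat on the tin floor is 12 mm, so all lie flat and none touches a wall or another treat.

| Treat | Tin | Measured x, y (mm) |
|---|---|---|
| Bone | Long | 459, -348 |
| Bone | Long | 548, -345 |
| Round | Round | 633, -8 |
| Round | Round | 710, -7 |
| Square | Square | 484, 320 |

**Cutters:** the cup measured the same as at the start. The ring I only checked by eye, and it looks unmoved.

**Disagreements:** the two views differed by about 2–4 mm in y for some treats. The rounds read about 1 mm narrow in the grip. Neither affected the result.

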